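Clear the record player's cover and hold it open

TASK

Flakes of wall plaster have fallen on the closed cover of the record player: wipe all four off sideways into the carton with the felt block (not with the fingers) and lay the block back on its cork mat, felt down. Then lift the cover by its pull bar, without letting it drop, and hold it open at 35 degrees so that I can change the record; its hinges are worn, so finish still holding it there. Leave the mug, the stack of singles and the carton where they stand.

Things in the scene. Friction and masses are not known exactly. Their poses are not given: they have to be found in the camera images.
- turntable: record player, fixed to the counter: dark wooden plinth 320 (its x) x 420 (its y) mm, plinth top 85 mm above the counter; with its smoke-tinted clear cover closed the flat top is 145 mm above the counter and also 320 x 420 mm. Origin on the counter under the plinth's centre; x points from the front (handle side) to the back (hinge side), y to the player's left side seen from the robot, z up.
- cover (a joint): opening angle of the clear cover in rad: 0 closed, growing as its front rises (35 degrees = 0.61). The hinge line runs along the player's y at its back: 157 mm behind the turntable's origin (+x) and 92 mm above the counter. Cover about 0.8 kg, a little more or less each time; worn hinges with almost no friction, so it falls shut from any angle used here when let go.
- cover_handle (a point): middle of the round aluminium pull bar on the cover's front, it moves with the cover. Bar 14 mm in diameter, along the player's y, 120 mm clear between its two posts, its centre line 45 mm in front of the cover's front face (38 mm gap), open above and below; 122 mm above the counter when closed; then 362 mm in front of the hinge line and 30 mm above it.
- wiper: wooden wiping block with grey felt sole, dark board and blue handle, 0.18 kg. Sole and board 150 (its x) x 60 (its y) x 18 mm; on it a centred handle ridge 115 (x) x 26 (y) mm, reaching from 18 to 60 mm above the sole. Origin at the centre of the sole's underside, z up.
- mat: thin cork mat fixed on the counter, 220 (its x) x 120 (its y) x 4 mm, on which the block lies at the start. Origin at the centre of its underside.
- carton: open-topped brown carton, 320 (its x) x 160 (its y) x 85 mm high, walls 4 mm, 0.35 kg; stands on the counter close along the left or right side of the record player, 6 mm from it. Origin at the centre of its underside.
- bit1: off-white flake of wall plaster, about 36 x 26 x 10 mm, 12 g, lying on the closed cover at the start. Origin at the centre of its underside.
- bit2: off-white flake of wall plaster, about 30 x 24 x 9 mm, 12 g, lying on the closed cover at the start. Origin at the centre of its underside.
- bit3: off-white flake of wall plaster, about 28 x 28 x 10 mm, 12 g, lying on the closed cover at the start. Origin at the centre of its underside.
- bit4: off-white flake of wall plaster, about 34 x 22 x 9 mm, 12 g, lying on the closed cover at the start. Origin at the centre of its underside.
- mug: white mug, 80 mm across, 90 mm high, on the counter at the front. Bystander. Origin under its centre.
- singles: stack of seven-inch records, 180 x 162 x 72 mm, on the side of the player away from the carton. Bystander. Origin under its centre.
There are look-alikes about, which are no part of the job. Leave any purple or red look-alike of the bit1 alone.

How it is judged (in metres and radians):
On the way, in this order (a step that is already met when the one before it is completed fails the run):
1. all four bits lie in the carton, the cover still shut (x of bit1 in the frame of carton between -0.16 and 0.16 m and y of bit1 in the frame of carton between -0.08 and 0.08 m and z of each of bit1, bit2, bit3, bit4 in the frame of carton below 0.06 m and x of bit2 in the frame of carton between -0.16 and 0.16 m and y of bit2 in the frame of carton between -0.08 and 0.08 m and x of bit3 in the frame of carton between -0.16 and 0.16 m and y of bit3 in the frame of carton between -0.08 and 0.08 m and x of bit4 in the frame of carton between -0.16 and 0.16 m and y of bit4 in the frame of carton between -0.08 and 0.08 m and value of joint cover below 0.05 rad), for 0.2 s.
2. the block lies released on its mat, felt down (horizontal distance between wiper and mat below 0.05 m and z of wiper in the frame of mat below 0.012 m and angle between wiper's own z axis and vertical below 0.12 rad and linear speed of wiper below 0.03 m/s and contact force between the fingers and wiper below 0.2 N and value of joint cover below 0.05 rad), for 0.2 s.
3. the gripper holds the cover open at 35 degrees (value of joint cover between 0.524 and 0.698 rad and contact force between the fingers and cover above 0.5 N and contact force between wiper and cover below 0.1 N), for 0.3 s.
At the end, for the whole second after the job is handed in: The gripper's fingers carry the cover, still, at 35 degrees (30 to 40 allowed); all four bits are inside the carton; the block lies released and level on its mat, felt down, its centre within 50 mm of the mat's centre (all of step 3 and x of bit1 in the frame of carton between -0.16 and 0.16 m and y of bit1 in the frame of carton between -0.08 and 0.08 m and z of each of bit1, bit2, bit3, bit4 in the frame of carton below 0.06 m and x of bit2 in the frame of carton between -0.16 and 0.16 m and y of bit2 in the frame of carton between -0.08 and 0.08 m and x of bit3 in the frame of carton between -0.16 and 0.16 m and y of bit3 in the frame of carton between -0.08 and 0.08 m and x of bit4 in the frame of carton between -0.16 and 0.16 m and y of bit4 in the frame of carton between -0.08 and 0.08 m and horizontal distance between wiper and mat below 0.05 m and z of wiper in the frame of mat below 0.012 m and angle between wiper's own z axis and vertical below 0.12 rad and linear speed of wiper below 0.03 m/s and contact force between the fingers and wiper below 0.2 N and velocity of joint cover between -0.1 and 0.1 rad/s); the arm keeps its last pose, push and grip.
It fails at once if a plaster bit is touched with the fingers (contact force between the fingers and bit1 above 0.3 N or contact force between the fingers and bit2 above 0.3 N or contact force between the fingers and bit3 above 0.3 N or contact force between the fingers and bit4 above 0.3 N).
It fails at once if the cover is raised while bits still lie on it (value of joint cover above 0.12 rad and z of any of bit1, bit2, bit3, bit4 in the frame of turntable above 0.09 m).
It fails at once if the cover is let drop (velocity of joint cover below -2 rad/s).
It fails at once if a bystander is shoved or knocked over (distance of any of mug, singles from where it was at the start of the episode above 0.03 m).
It fails at once if the carton is shoved away (distance of carton from where it was at the start of the episode above 0.04 m).
It also fails if it takes over 72 s, if anything falls off the work surface, if the arm or the gripper's body presses on something with over 40 N, if the wrist force passes 120 N, or if a joint passes its speed limit or range.

ROBOT

A 6-joint arm with a two-finger parallel gripper is mounted at the origin on the work surface. World frame = base frame: x ahead of the robot, y to its left, z up, the work surface at z = 0. Lengths are in mm, angles in degrees, forces in N, time in s.
With the tool pointing down it reaches from about 300 to 850 mm from the base axis. Payload 4.2 kg.
Tool frame: the origin (TCP) lies midway between the tips of the shut fingers; the grasp point (between the pads) lies 19 mm behind it; y points along the fingers, z is the direction in which the jaws open and shut, and the axes are right-handed (so a half turn about y gives the same grasp; the last joint's range is limited). The gripper opens to 91 mm and grips with 3 to 60 N. Pads are 32 mm wide; open, the fingers measure 118 mm over their backs; the gripper's body (76 mm by 178 mm) begins 60 mm behind the grasp point.
Start: joints at [69.557, 18.312, 89.639, -0, 72.044, -1.146], TCP at [190.022, 542.711, 213.976] pointing down, gripper open.
Joint ranges: [-177.97, 177.97], [-48.28, 115.42], [12.27, 149.76], [-77.06, 257.06], [2.81, 150.46], [-146.56, 146.56]. Speed limits (degrees/s): [147.25, 147.25, 180, 180, 180, 180].

INTERFACE

Orientations are given as [roll, pitch, yaw] about the fixed x, y, z axes, in that order (R = Rz(yaw) Ry(pitch) Rx(roll)).
In Python, from workcell import env gives the robot as it stands.
- The arm moves only by the shell command python3 -m handwheel 'ROWS' [FORCE]. ROWS is JSON, a list of rows, each a list of 3 entries, a list of its own where there are three numbers: the opening, from 0 (shut) to 1 (fully open), then the shift along the tool's x, y, z in mm, then the turn, a rotation vector about the tool's x, y, z in degrees. A call has exactly 10 rows; each row shifts and turns the commanded pose from where the row before left it, along the tool's axes as they then stand; what a row does not reach is not made up. A row lasts 1/12 s, in which the tool goes at most 41.7 mm and 7.16 degrees, less where a joint would pass 70% of its speed; a pose out of reach is approached as far as the arm can. A call is refused whole if a number of a shift passes 41.7 or a number of a turn 7.16, either way. A call with a gripper value outside its range is refused whole. The fingers move at their own pace and stop on an object; FORCE is the grip in N (left out, the last holds). Time passes only in rows, so rows that do not move let the fingers close, or fill a call up. It gives the time, the measured TCP pose, the force and the opening at its end, in the units of the state.
- env.state(): the state, without advancing time (a new reading comes with each control period).
- env.grab_frame(name): name is "scene" or "top"; returns the picture (480x640x3 uint8, red, green, blue); there is no depth.
- env.camera_info(name): a dict with "fx", "fy", "cx", "cy" (pixels), "camera_from_world" (4x4, takes a point from world to camera coordinates). Camera axes: x right, y down, z forward; pixel columns grow to the right and rows downward; lengths in mm; the calibration is good to about 2 mm. A picture is of the moment at which its call begins. camera_info takes no time and is no camera call.
- env.job_done(): hands the job in, once; it reports no verdict.
Trained networks look in the newest picture that a camera, given by its name, has taken for a name from the list of things; names that differ only in an ending like _2 or _b are one class to them, and where a whole thing is asked for, a point or a joint stands for the part that bears it (a point fixed in the world has none). Each returns a list of dicts, best first, with "p" (0 to 1); they miss things now and then, are a little off and sometimes report something else, mostly with a low value. They report only what shows in the picture. A call takes as long as a camera call. They do not tell look-alikes from the thing itself.
- env.masks_of(camera, label): "region" (480x640 bool, what is visible of it) and "location" ([column, row] in pixels, amid what is visible of it).
The state is a dict: "time_s": time; "qpos": joint angles; "qvel": joint speeds; "effort": joint torques, N m; "ee_pos": TCP position; "ee_rot": TCP orientation; "force": force on the tool from outside, world axes, zero at the start; "torque": the same for the moment, N m; "gripper_width": finger opening in mm.
Only numpy, scipy, OpenCV 4.12 (cv2) and the standard library are available. Lean on these libraries where they do the work, as an engineer would, in place of code of your own. Each camera call takes 0.05 s, during which the arm holds its last target.

## Working session

There is one attempt and no reset: what is moved stays moved. The work goes in short steps, Python scripts to look and compute and a shell command to move; the robot and the scene stay as the last step left them, time stands still between calls to the robot, and variables do not carry over. Pictures are saved under pics/ and viewed, and the job is handed in when it is done.

```bash
mkdir -p pics; ls
python3 - <<'E'
from workcell import env
import cv2,numpy as np
for c in("scene","top"):
    im=env.grab_frame(c); cv2.imwrite(f"pics/{c}0.png",im[:,:,::-1]); i=env.camera_info(c)
    print(c,i["fx"],i["fy"],i["cx"],i["cy"]);print(np.round(np.array(i["camera_from_world"]),3))
print(env.state())
E
```

```text
pics
scene 527.1979273958872 527.1979273958872 316.7814101878204 230.5174587753558
[[ 3.700000e-01  9.290000e-01  9.000000e-03 -2.293210e+02]
 [ 7.970000e-01 -3.120000e-01 -5.160000e-01 -4.017670e+02]
 [-4.770000e-01  1.980000e-01 -8.560000e-01  1.415715e+03]
 [ 0.000000e+00  0.000000e+00  0.000000e+00  1.000000e+00]]
top 577.0038748732046 577.0038748732046 324.70702976479015 240.53234555129185
[[-1.400000e-02 -1.000000e+00 -1.300000e-02  4.069000e+01]
 [-9.970000e-01  1.500000e-02 -7.100000e-02  6.072440e+02]
 [ 7.100000e-02  1.200000e-02 -9.970000e-01  1.424277e+03]
 [ 0.000000e+00  0.000000e+00  0.000000e+00  1.000000e+00]]
{'time_s': 0.1, 'qpos': array([ 6.95584296e+01,  1.83476364e+01,  8.97002641e+01, -1.42784006e-03,
        7.20437751e+01, -1.14456561e+00]), 'qvel': array([-0.007747  ,  0.00909454, -0.17528852,  0.08412594,  0.09247377,
        0.07246452]), 'effort': array([-4.19064654e-04, -4.13333166e+01, -2.32508147e+01,  7.28285196e-02,
        4.21447784e-02, -5.26555414e-05]), 'ee_pos': array([189.85111186, 542.26751649, 213.20203453]), 'ee_rot': array([-9.00916844e+01,  4.73912742e-04, -1.92965639e+01]), 'force': array([0.55261681, 0.88722896, 0.12377816]), 'torque': array([ 0.01615265,  0.01953545, -0.04740819]), 'gripper_width': 91.23942023049797}
```

View pics/top0.png

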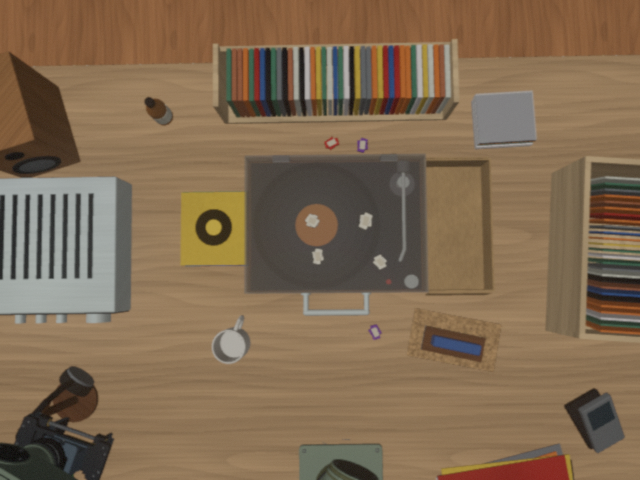

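View pics/scene0.png

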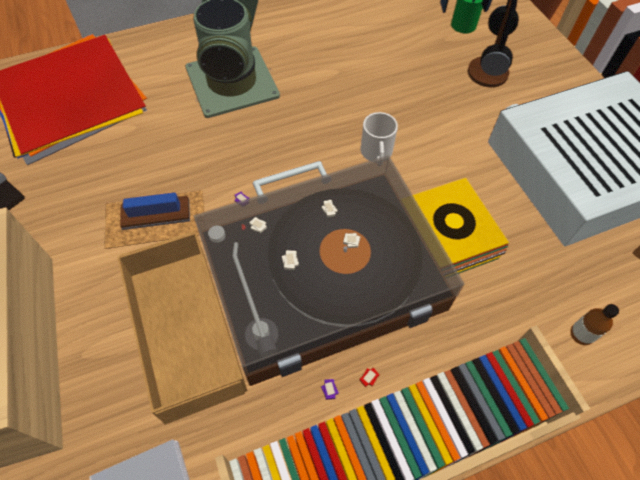

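The top view shows the carton right of the player (-y), the block on its mat at about (455,340), the flakes at (312,221), (366,221), (318,257) and (380,262), and the pull bar at about (336,312). The purple and red look-alikes lie on the counter.

```bash
cat > h.py <<'E'
from workcell import env
import cv2,numpy as np
from scipy.spatial.transform import Rotation as R
I={c:env.camera_info(c) for c in("scene","top")}
def K(c): i=I[c]; return np.array([[i["fx"],0,i["cx"]],[0,i["fy"],i["cy"]],[0,0,1]])
def M(c): return np.array(I[c]["camera_from_world"])
def proj(c,p):
    q=M(c)[:3,:3]@np.asarray(p,float)+M(c)[:3,3]; q=K(c)@q; return q[:2]/q[2]
def back(c,uv,z):
    A=M(c); d=A[:3,:3].T@np.linalg.solve(K(c),[uv[0],uv[1],1]); o=-A[:3,:3].T@A[:3,3]
    return o+d*(z-o[2])/d[2]
def tri(us,ut):
    P=[K(c)@M(c)[:3] for c in("scene","top")]
    X=cv2.triangulatePoints(P[0],P[1],np.array(us,float).reshape(2,1),np.array(ut,float).reshape(2,1))[:,0]; return X[:3]/X[3]
E
python3 - <<'E'
from h import *
np.set_printoptions(suppress=True,precision=1)
for c in("top","scene"):
    env.grab_frame(c)
    for l in["turntable","cover","wiper","mat","carton","bit1","mug","singles"]:
        for d in env.masks_of(c,l):
            if d["p"]<.3: continue
            m=d["region"].astype(np.uint8)
            cs,_=cv2.findContours(m,0,2); k=max(cs,key=cv2.contourArea); r=cv2.minAreaRect(k)
            print(c,l,round(d["p"],2),np.array(d["location"]),m.sum(),cv2.boxPoints(r).round(1).tolist())
E
```

```text
top turntable 0.58 [334.4 227.8] 25474 [[243.0, 153.0], [427.0, 153.0], [427.0, 315.0], [243.0, 315.0]]
top cover 0.96 [334.4 223.4] 25438 [[241.8000030517578, 154.89999389648438], [426.1000061035156, 153.0], [427.79998779296875, 314.1000061035156], [243.5, 316.0]]
top wiper 0.97 [454.8 344.4] 1492 [[419.79998779296875, 349.70001220703125], [424.29998779296875, 325.29998779296875], [485.0, 336.3999938964844], [480.6000061035156, 360.79998779296875]]
top mat 0.72 [456.8 333.5] 2850 [[405.29998779296875, 355.29998779296875], [414.5, 306.6000061035156], [502.6000061035156, 323.20001220703125], [493.3999938964844, 371.8999938964844]]
top carton 0.93 [457.1 225.2] 8927 [[424.29998779296875, 157.10000610351562], [490.8999938964844, 155.6999969482422], [493.79998779296875, 293.79998779296875], [427.20001220703125, 295.20001220703125]]
top bit1 0.69 [377.3 261.9] 116 [[371.5, 260.5], [378.5, 253.5], [387.5, 262.5], [380.5, 269.5]]
top bit1 0.66 [368.1 222.6] 202 [[358.0, 213.0], [372.0, 213.0], [372.0, 229.0], [358.0, 229.0]]
top bit1 0.58 [374.7 330.9] 156 [[366.6000061035156, 327.200012207
[... 2480 characters left out ...]
 231.0]]
scene bit1 0.44 [241.6 198.2] 89 [[232.0, 194.0], [244.0, 190.0], [246.60000610351562, 197.8000030517578], [234.60000610351562, 201.8000030517578]]
scene bit1 0.35 [320.  260.2] 36522 [[180.60000610351562, 206.60000610351562], [403.70001220703125, 123.0], [467.70001220703125, 293.5], [244.60000610351562, 377.20001220703125]]
scene mug 0.88 [376.3 137.6] 1459 [[358.5, 159.10000610351562], [363.3999938964844, 110.19999694824219], [397.79998779296875, 113.69999694824219], [392.8999938964844, 162.60000610351562]]
scene singles 0.87 [463.6 223.4] 5030 [[412.29998779296875, 195.0], [463.5, 165.1999969482422], [512.2999877929688, 249.10000610351562], [461.1000061035156, 278.8999938964844]]
```

Run:
```python
import cv2
t=cv2.imread("pics/top0.png");s=cv2.imread("pics/scene0.png")
cv2.imwrite("pics/topz.png",cv2.resize(t[140:380,240:510],None,fx=2.9,fy=2.5,interpolation=2)[:600])
cv2.imwrite("pics/topz2.png",cv2.resize(t[290:380,290:510],None,fx=3.6,fy=3.6,interpolation=2))
cv2.imwrite("pics/scz.png",cv2.resize(s[150:420,90:340],None,fx=2.2,fy=2.2,interpolation=2))
```

```text
(no output)
```

View pics/topz.png

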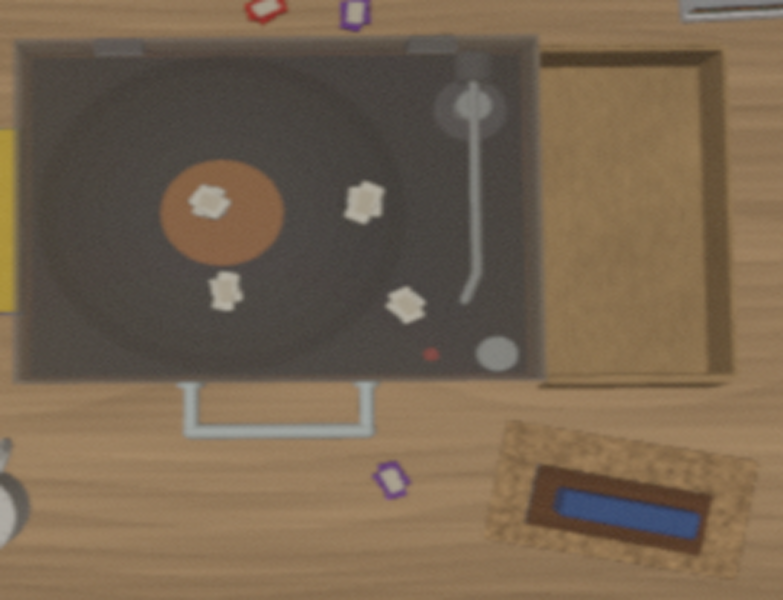

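View pics/scz.png

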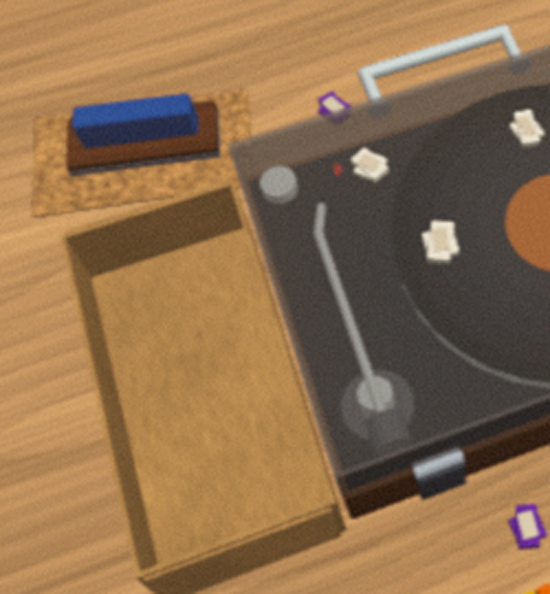

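View pics/topz2.png

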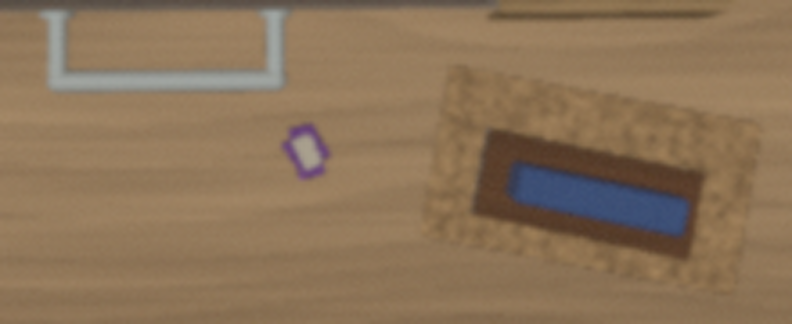

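Run:
```python
from h import *
np.set_printoptions(suppress=True,precision=1)
tz=lambda x,y:(240+x/2.9,140+y/2.5)
t2=lambda x,y:(290+x/3.6,290+y/3.6)
sz=lambda x,y:(90+x/2.2,150+y/2.2)
print("cover top@145");C=[back("top",tz(*p),145) for p in((14,38),(538,37),(545,380),(15,381))]
print(np.array(C), "mean",np.mean(C,0))
for n,a,b in (("coverFR",tz(545,380),sz(230,147)),("coverBR",tz(538,37),sz(343,472)),
 ("coverFL",tz(15,381),(393,163)),("coverBL",tz(14,38),(460,285)),
 ("barR",t2(278,80),sz(366,72)),("barL",t2(57,80),sz(503,31)),
 ("bit A",(312,221),(351.5,241)),("B",(366,221),(290,260)),("C",(318,257),(330,208)),("D",(380,262),(258,225)),
 ("cartonFR",tz(733,375),sz(67,238)),("cartonBR",tz(722,50),sz(145,580))):
    X=tri(b,a);print(n,X,"reproj err",proj("top",X)-a)
print("mat",np.mean([back("top",t2(*p),4) for p in((453,66),(762,126),(735,295),(420,235))],0))
print(np.array([back("top",t2(*p),4) for p in((453,66),(762,126),(735,295),(420,235))]))
r=np.array([back("top",t2(*p),64) for p in((515,163),(690,200),(685,236),(510,199))]);print("ridge",r,r.mean(0))
r=np.array([back("top",t2(*p),22) for p in((490,130),(705,173),(688,258),(474,213))]);print("board",r,r.mean(0))
print("carton", np.mean([back("top",tz(*p),85) for p in((722,50),(733,375))],0))
```

```text
cover top@145
[[ 800.3  213.   145. ]
 [ 794.1 -205.5  145. ]
 [ 478.2 -202.6  145. ]
 [ 483.   213.5  145. ]] mean [638.9   4.6 145. ]
coverFR [ 478.2 -203.4  135.3] reproj err [-0.4 -0.1]
coverBR [ 795.7 -202.4  142.7] reproj err [-1.5 -0.4]
coverFL [484.8 222.2 116.4] reproj err [-1.9 -0.9]
coverBL [800.2 211.1 138.3] reproj err [1.2 0.7]
barR [433.6 -63.7 121.8] reproj err [-0.7 -0.2]
barL [435.   76.7 120.6] reproj err [-0. -0.]
bit A [644.7  59.2 143.3] reproj err [-0.1 -0. ]
B [642.4 -64.3 147.9] reproj err [-0.3 -0.1]
C [561.9  47.6 146.3] reproj err [-0.6 -0.2]
D [548.  -94.7 146. ] reproj err [-0.2 -0.1]
cartonFR [ 479.6 -366.6   77.9] reproj err [-0.6 -0.1]
cartonBR [ 796.2 -370.9   66.5] reproj err [-0.8 -0.1]
mat [ 354.8 -288.8    4. ]
[[ 434.9 -194.4    4. ]
 [ 390.6 -407.6    4. ]
 [ 275.  -384.8    4. ]
 [ 318.7 -168.6    4. ]]
ridge [[ 373.  -225.4   64. ]
 [ 347.1 -340.8   64. ]
 [ 323.5 -336.7   64. ]
 [ 349.3 -221.4   64. ]] [ 348.2 -281.1   64. ]
board [[ 391.7 -216.1   22. ]
 [ 360.6 -362.3   22. ]
 [ 303.2 -348.8   22. ]
 [ 335.4 -203.6   22. ]] [ 347.7 -282.7   22. ]
carton [ 635.8 -366.9   85. ]
```

All points agree with the given sizes: the triangulated bar is at z of about 121 mm, the flakes at about 146 mm and the mat is 220x120. The first move swings round to the block, turning the tool from yaw -19.3 to -102.

```bash
python3 -m handwheel '[[1,[28,0,10],[0,7.1,0]],[1,[28,0,10],[0,7.1,0]],[1,[28,0,10],[0,7.1,0]],[1,[28,0,10],[0,7.1,0]],[1,[28,0,10],[0,7.1,0]],[1,[28,0,10],[0,7.1,0]],[1,[28,0,10],[0,7.1,0]],[1,[28,0,10],[0,7.1,0]],[1,[28,0,10],[0,7.1,0]],[1,[28,0,10],[0,7.1,0]]]' 20
```

```text
time_s: 1.83
ee_pos: [428.9, 395.7, 213.7]
ee_rot: [-90.0, 0.0, -90.7]
force: [0.1, -0.0, 0.0]
gripper_width: 91.0
```

```bash
python3 -m handwheel '[[1,[38,0,0],[0,1.1,0]],[1,[38,0,0],[0,1.1,0]],[1,[38,0,0],[0,1.1,0]],[1,[38,0,0],[0,1.1,0]],[1,[38,0,0],[0,1.1,0]],[1,[38,0,0],[0,1.1,0]],[1,[38,0,0],[0,1.1,0]],[1,[38,0,0],[0,1.1,0]],[1,[38,0,0],[0,1.1,0]],[1,[38,0,0],[0,1.1,0]]]'
cat > plan.py <<'E'
import sys,json
from h import *
# usage: plan.py x y z yaw n [tilt] : per-row local rows to go there (tool down)
def plan(tp,tR,n,src=None):
    s=env.state(); p=s["ee_pos"]; r=R.from_euler("xyz",s["ee_rot"],degrees=True)
    w=(tR*r.inv()).as_rotvec()/n; d=(np.array(tp)-p)/n; out=[]
    for i in range(n):
        out.append([np.round(r.inv().apply(d),1).tolist(),np.round(r.inv().apply(np.degrees(w)),2).tolist()]); r=R.from_rotvec(w)*r
    return out
if __name__=="__main__":
    x,y,z,yaw,n=map(float,sys.argv[1:6])
    o=plan([x,y,z],R.from_euler("xyz",[-90,0,yaw],degrees=True),int(n))
    for a in o: print(a)
E
python3 plan.py 348 -282 100 -102 10
```

```text
time_s: 2.67
ee_pos: [392.3, 17.2, 214.2]
ee_rot: [-89.9, 0.0, -101.3]
force: [1.0, -0.2, -0.7]
gripper_width: 91.3
[[30.2, 11.4, 1.5], [-0.01, 0.07, -0.0]]
[[30.2, 11.4, 1.6], [-0.01, 0.07, -0.0]]
[[30.2, 11.4, 1.6], [-0.01, 0.07, -0.0]]
[[30.2, 11.4, 1.6], [-0.01, 0.07, -0.0]]
[[30.2, 11.4, 1.7], [-0.01, 0.07, -0.0]]
[[30.2, 11.4, 1.7], [-0.01, 0.07, -0.0]]
[[30.2, 11.4, 1.7], [-0.01, 0.07, -0.0]]
[[30.2, 11.4, 1.8], [-0.01, 0.07, -0.0]]
[[30.2, 11.4, 1.8], [-0.01, 0.07, -0.0]]
[[30.2, 11.4, 1.8], [-0.01, 0.07, -0.0]]
```

```bash
python3 -m handwheel '[[1,[33,5,1.5],[0,0.1,0]],[1,[33,11,1.5],[0,0.1,0]],[1,[33,12,1.5],[0,0.1,0]],[1,[33,14,1.5],[0,0.1,0]],[1,[33,14,1.5],[0,0.1,0]],[1,[33,14,1.5],[0,0,0]],[1,[33,14,2],[0,0,0]],[1,[33,14,2],[0,0,0]],[1,[33,12,1.5],[0,0,0]],[1,[0,0,0],[0,0,0]]]'; python3 plan.py 348 -282 100 -102 10 | tail -1
python3 - <<'E'
from h import *
for c in("scene","top"): cv2.imwrite(f"pics/{c}1.png",env.grab_frame(c)[:,:,::-1])
t=cv2.imread("pics/top1.png");s=cv2.imread("pics/scene1.png")
cv2.imwrite("pics/z1.png",np.hstack([cv2.resize(t[270:400,380:530],None,fx=2.6,fy=2.6),cv2.resize(s[120:250,80:230],None,fx=2.6,fy=2.6)]))
E
```

```text
time_s: 3.5
ee_pos: [346.2, -279.3, 102.2]
ee_rot: [-90.1, -0.1, -102.0]
force: [-0.1, 0.2, 0.0]
gripper_width: 91.3
[[0.2, 0.2, 0.2], [0.01, -0.0, 0.01]]
```

View pics/z1.png

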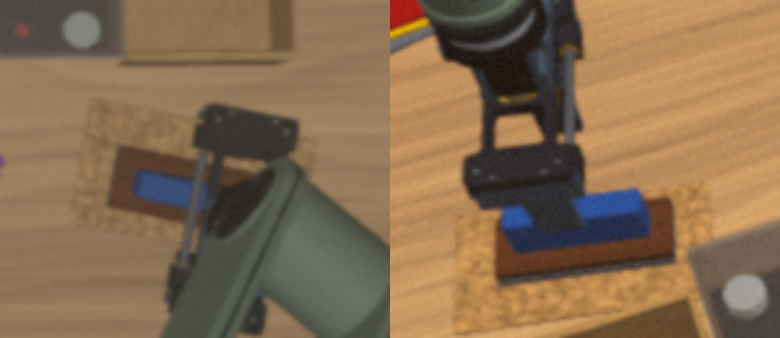

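The open fingers straddle the blue ridge. Next I lower to z of about 30 and close.

```bash
python3 -m handwheel '[[1,[0.4,12,0.4],[0,0,0]],[1,[0.4,14,0.4],[0,0,0]],[1,[0.4,14,0.4],[0,0,0]],[1,[0.4,14,0.4],[0,0,0]],[1,[0,12,0],[0,0,0]],[1,[0,6,0],[0,0,0]],[1,[0,0,0],[0,0,0]],[0,[0,0,0],[0,0,0]],[0,[0,0,0],[0,0,0]],[0,[0,0,0],[0,0,0]]]' 40; python3 -m handwheel '[[0,[0,0,0],[0,0,0]],[0,[0,0,0],[0,0,0]],[0,[0,0,0],[0,0,0]],[0,[0,0,0],[0,0,0]],[0,[0,0,0],[0,0,0]],[0,[0,-15,0],[0,0,0]],[0,[0,-25,0],[0,0,0]],[0,[0,-30,0],[0,0,0]],[0,[0,-30,0],[0,0,0]],[0,[0,-30,0],[0,0,0]]]' 40
```

```text
time_s: 4.43
ee_pos: [349.0, -277.1, 32.7]
ee_rot: [-89.9, -0.0, -101.8]
force: [-0.9, -0.6, -0.4]
gripper_width: 74.2
time_s: 5.27
ee_pos: [348.0, -276.7, 163.2]
ee_rot: [-90.0, 0.0, -101.8]
force: [0.7, -0.4, -0.7]
gripper_width: 7.4
```

The fingers were too slow and missed the ridge, so I reopen and look at the block again.

```bash
python3 -m handwheel '[[1,[0,0,0],[0,0,0]],[1,[0,0,0],[0,0,0]],[1,[0,0,0],[0,0,0]],[1,[0,0,0],[0,0,0]],[1,[0,0,0],[0,0,0]],[1,[0,0,0],[0,0,0]],[1,[0,0,0],[0,0,0]],[1,[0,0,0],[0,0,0]],[1,[0,0,0],[0,0,0]],[1,[0,0,0],[0,0,0]]]' 40
python3 - <<'E'
from h import *
for c in("scene","top"): cv2.imwrite(f"pics/{c}2.png",env.grab_frame(c)[:,:,::-1])
t=cv2.imread("pics/top2.png");s=cv2.imread("pics/scene2.png")
cv2.imwrite("pics/z2.png",np.hstack([cv2.resize(t[270:400,380:530],None,fx=2.6,fy=2.6),cv2.resize(s[120:250,80:230],None,fx=2.6,fy=2.6)]))
E
```

```text
time_s: 6.1
ee_pos: [348.4, -276.9, 161.8]
ee_rot: [-90.0, 0.0, -101.8]
force: [0.4, -1.2, 0.9]
gripper_width: 71.3
```

View pics/z2.png

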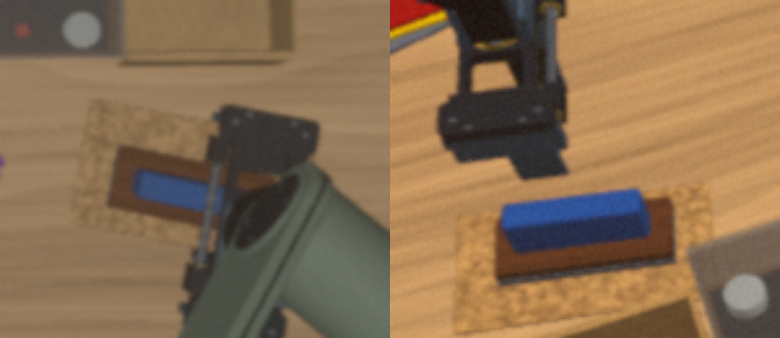

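The block has not moved. I go down again and close fully before lifting.

```bash
python3 -m handwheel '[[1,[0.5,10,0],[0,0,0]],[1,[0.5,18,0],[0,0,0]],[1,[0.5,20,0],[0,0,0]],[1,[0.5,20,0],[0,0,0]],[1,[0.5,20,0],[0,0,0]],[1,[0.5,18,0],[0,0,0]],[1,[0.5,14,0],[0,0,0]],[1,[0.5,9,0],[0,0,0]],[1,[0.5,2,0.5],[0,0,0]],[0.3,[0,0,0],[0,0,0]]]' 40; python3 -m handwheel '[[0,[0,0,0],[0,0,0]],[0,[0,0,0],[0,0,0]],[0,[0,0,0],[0,0,0]],[0,[0,0,0],[0,0,0]],[0,[0,0,0],[0,0,0]],[0,[0,0,0],[0,0,0]],[0,[0,0,0],[0,0,0]],[0,[0,0,0],[0,0,0]],[0,[0,0,0],[0,0,0]],[0,[0,0,0],[0,0,0]]]' 40
```

```text
time_s: 7.03
ee_pos: [348.0, -281.5, 30.7]
ee_rot: [-90.0, 0.0, -101.8]
force: [-0.2, 0.3, 0.4]
gripper_width: 87.0
time_s: 7.87
ee_pos: [347.8, -281.3, 30.9]
ee_rot: [-90.0, 0.0, -101.8]
force: [-0.5, -0.3, 0.7]
gripper_width: 25.8
```

The grip reads 25.8 mm, which matches the ridge. The sole sits 26.9 mm below the TCP, so the sole touches the cover at a TCP z of 172. Lift.

```bash
python3 -m handwheel '[[0,[0,-8,0],[0,0,0]],[0,[0,-16,0],[0,0,0]],[0,[0,-22,0],[0,0,0]],[0,[0,-24,0],[0,0,0]],[0,[0,-26,0],[0,0,0]],[0,[0,-26,0],[0,0,0]],[0,[0,-26,0],[0,0,0]],[0,[0,-24,0],[0,0,0]],[0,[0,-20,0],[0,0,0]],[0,[0,-8,0],[0,0,0]]]' 40;python3 plan.py 597 128 231 -180 20
```

```text
time_s: 8.7
ee_pos: [348.9, -282.1, 234.1]
ee_rot: [-89.7, -0.1, -101.8]
force: [0.3, 0.2, -1.5]
gripper_width: 26.2
[[-22.6, 0.1, 8.0], [-0.02, 3.91, -0.0]]
[[-23.1, 0.1, 6.4], [-0.02, 3.91, -0.0]]
[[-23.5, 0.1, 4.8], [-0.02, 3.91, -0.0]]
[[-23.8, 0.1, 3.2], [-0.02, 3.91, -0.0]]
[[-23.9, 0.1, 1.6], [-0.02, 3.91, -0.0]]
[[-24.0, 0.1, -0.1], [-0.02, 3.91, -0.0]]
[[-23.9, 0.1, -1.7], [-0.02, 3.91, -0.0]]
[[-23.7, 0.1, -3.3], [-0.02, 3.91, -0.0]]
[[-23.5, 0.1, -4.9], [-0.02, 3.91, -0.0]]
[[-23.1, 0.1, -6.5], [-0.02, 3.91, -0.0]]
[[-22.6, 0.1, -8.1], [-0.02, 3.91, -0.0]]
[[-22.0, 0.1, -9.6], [-0.02, 3.91, -0.0]]
[[-21.3, 0.1, -11.1], [-0.02, 3.91, -0.0]]
[[-20.4, 0.1, -12.5], [-0.02, 3.91, -0.0]]
[[-19.5, 0.1, -13.9], [-0.02, 3.91, -0.0]]
[[-18.6, 0.1, -15.2], [-0.02, 3.91, -0.0]]
[[-17.5, 0.1, -16.4], [-0.02, 3.91, -0.0]]
[[-16.3, 0.1, -17.6], [-0.02, 3.91, -0.0]]
[[-15.1, 0.1, -18.6], [-0.02, 3.91, -0.0]]
[[-13.8, 0.2, -19.6], [-0.02, 3.91, -0.0]]
```

```bash
python3 -m handwheel '[[0,[-22.6,0,8],[0,3.9,0]],[0,[-23.1,0,6.4],[0,3.9,0]],[0,[-23.5,0,4.8],[0,3.9,0]],[0,[-23.8,0,3.2],[0,3.9,0]],[0,[-23.9,0,1.6],[0,3.9,0]],[0,[-24,0,0],[0,3.9,0]],[0,[-23.9,0,-1.7],[0,3.9,0]],[0,[-23.7,0,-3.3],[0,3.9,0]],[0,[-23.5,0,-4.9],[0,3.9,0]],[0,[-23.1,0,-6.5],[0,3.9,0]]]';python3 -m handwheel '[[0,[-22.6,0,-8.1],[0,3.9,0]],[0,[-22,0,-9.6],[0,3.9,0]],[0,[-21.3,0,-11.1],[0,3.9,0]],[0,[-20.4,0,-12.5],[0,3.9,0]],[0,[-19.5,0,-13.9],[0,3.9,0]],[0,[-18.6,0,-15.2],[0,3.9,0]],[0,[-17.5,0,-16.4],[0,3.9,0]],[0,[-16.3,0,-17.6],[0,3.9,0]],[0,[-15.1,0,-18.6],[0,3.9,0]],[0,[-13.8,0,-19.6],[0,3.9,0]]]';python3 -m handwheel '[[0,[0,3,0],[0,0,0]],[0,[0,8,0],[0,0,0]],[0,[0,10,0],[0,0,0]],[0,[0,10,0],[0,0,0]],[0,[0,7,0],[0,0,0]],[0,[0,3,0],[0,0,0]],[0,[0,0,0],[0,0,0]],[0,[0,0,0],[0,0,0]],[0,[0,0,0],[0,0,0]],[0,[0,0,0],[0,0,0]]]'
python3 - <<'E'
from h import *
for c in("scene","top"): cv2.imwrite(f"pics/{c}3.png",env.grab_frame(c)[:,:,::-1])
t=cv2.imread("pics/top3.png");s=cv2.imread("pics/scene3.png")
cv2.imwrite("pics/z3.png",np.hstack([cv2.resize(t[120:330,220:420],None,fx=1.9,fy=1.9),cv2.resize(s[120:330,230:430],None,fx=1.9,fy=1.9)]))
E
```

```text
time_s: 9.53
ee_pos: [472.0, -75.1, 230.1]
ee_rot: [-90.1, -0.1, -141.0]
force: [0.2, -0.4, -2.1]
gripper_width: 25.8
time_s: 10.37
ee_pos: [595.7, 130.2, 229.8]
ee_rot: [-90.0, -0.1, -180.0]
force: [0.6, -0.4, -2.3]
gripper_width: 25.9
time_s: 11.2
ee_pos: [596.2, 129.2, 190.6]
ee_rot: [-90.0, 0.1, -179.8]
force: [0.9, 0.4, -1.6]
gripper_width: 26.1
```

View pics/z3.png

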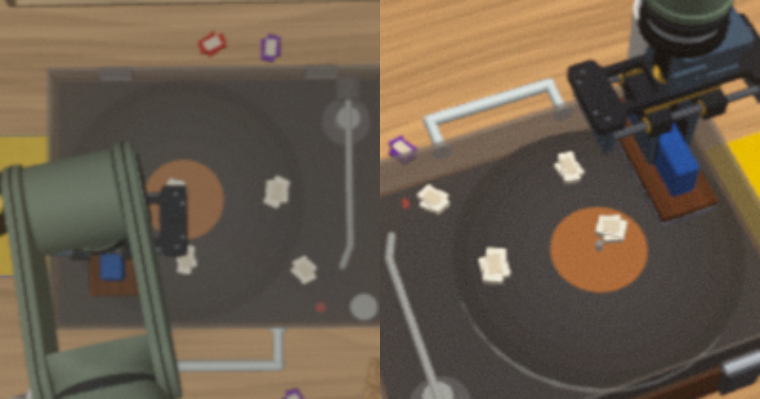

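Run:
```python
from h import *
for c in("scene","top"):
    im=cv2.imread(f"pics/{c}0.png"); hsv=cv2.cvtColor(im,cv2.COLOR_BGR2HSV)
    m=((hsv[:,:,2]>150)&(hsv[:,:,1]<70)).astype(np.uint8)
    n,l,st,ce=cv2.connectedComponentsWithStats(m)
    for k in range(1,n):
        if not 40<st[k,4]<600: continue
        ys,xs=np.where(l==k); P=np.array([back(c,(x,y),150) for x,y in zip(xs,ys)])
        if 480<P[:,0].mean()<800 and abs(P[:,1].mean())<205: print(c,st[k,4],P[:,:2].min(0).round(),P[:,:2].max(0).round(),P[:,:2].mean(0).round())
```

```text
scene 154 [545.  35.] [580.  58.] [563.  47.]
scene 162 [ 531. -108.] [565. -80.] [549. -95.]
scene 132 [ 524. -186.] [ 549. -160.] [ 536. -173.]
scene 170 [630.  44.] [660.  74.] [645.  59.]
scene 187 [ 575. -158.] [ 762. -145.] [ 693. -154.]
scene 225 [622. -78.] [660. -48.] [642. -63.]
top 138 [626. -76.] [660. -51.] [643. -63.]
top 125 [632.  45.] [660.  75.] [646.  60.]
top 112 [547.  37.] [580.  57.] [564.  48.]
top 108 [ 534. -106.] [564. -81.] [549. -94.]
```

The bits span x from 531 to 661 and the block spans 521 to 671, so one sweep can take all four. I lower to just about contact.

```bash
python3 -m handwheel '[[0,[0,4,0],[0,0,0]],[0,[0,5,0],[0,0,0]],[0,[0,4,0],[0,0,0]],[0,[0,2,0],[0,0,0]],[0,[0,1,0],[0,0,0]],[0,[0,1,0],[0,0,0]],[0,[0,0.5,0],[0,0,0]],[0,[0,0.5,0],[0,0,0]],[0,[0,0,0],[0,0,0]],[0,[0,0,0],[0,0,0]]]'
```

```text
time_s: 12.13
ee_pos: [595.9, 129.2, 172.1]
ee_rot: [-90.0, 0.0, -179.8]
force: [-0.2, -1.3, -2.6]
gripper_width: 25.8
```

```bash
python3 -m handwheel '[[0,[0,0.5,4],[0,0,0]],[0,[0,0,8],[0,0,0]],[0,[0,0,10],[0,0,0]],[0,[0,0,10],[0,0,0]],[0,[0,0,10],[0,0,0]],[0,[0,0,10],[0,0,0]],[0,[0,0,10],[0,0,0]],[0,[0,0,10],[0,0,0]],[0,[0,0,10],[0,0,0]],[0,[0,0,10],[0,0,0]]]'; python3 -m handwheel '[[0,[0,0,10],[0,0,0]],[0,[0,0,10],[0,0,0]],[0,[0,0,10],[0,0,0]],[0,[0,0,10],[0,0,0]],[0,[0,0,10],[0,0,0]],[0,[0,0,10],[0,0,0]],[0,[0,0,10],[0,0,0]],[0,[0,0,10],[0,0,0]],[0,[0,0,8],[0,0,0]],[0,[0,0,4],[0,0,0]]]'
python3 - <<'E'
from h import *
for c in("scene","top"): cv2.imwrite(f"pics/{c}4.png",env.grab_frame(c)[:,:,::-1])
t=cv2.imread("pics/top4.png");s=cv2.imread("pics/scene4.png")
cv2.imwrite("pics/z4.png",np.hstack([cv2.resize(t[130:330,300:500],None,fx=1.9,fy=1.9),cv2.resize(s[120:320,180:380],None,fx=1.9,fy=1.9)]))
E
```

```text
time_s: 12.97
ee_pos: [596.4, 36.5, 171.9]
ee_rot: [-90.1, 0.1, -179.8]
force: [1.0, 3.4, 2.6]
gripper_width: 25.7
time_s: 13.8
ee_pos: [596.5, -55.6, 171.9]
ee_rot: [-90.1, 0.0, -179.8]
force: [0.1, 5.0, 5.2]
gripper_width: 26.3
```

View pics/z4.png

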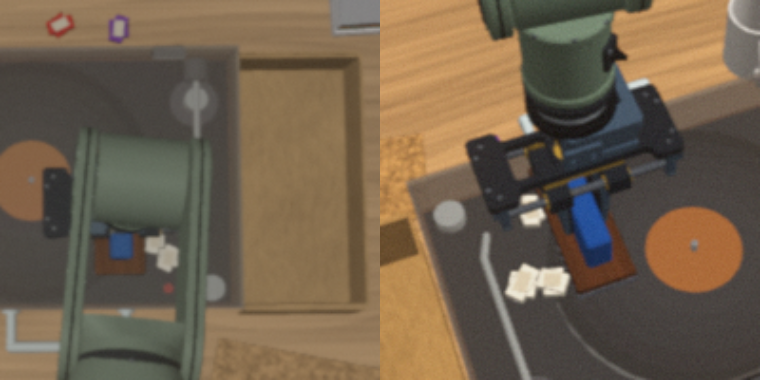

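```bash
python3 -m handwheel '[[0,[0,0,5],[0,0,0]],[0,[0,0,10],[0,0,0]],[0,[0,0,10],[0,0,0]],[0,[0,0,10],[0,0,0]],[0,[0,0,10],[0,0,0]],[0,[0,0,10],[0,0,0]],[0,[0,0,10],[0,0,0]],[0,[0,0,10],[0,0,0]],[0,[0,0,8],[0,0,0]],[0,[0,0,8],[0,0,0]]]'; python3 -m handwheel '[[0,[0,0,8],[0,0,0]],[0,[0,0,8],[0,0,0]],[0,[0,0,8],[0,0,0]],[0,[0,0,8],[0,0,0]],[0,[0,0,8],[0,0,0]],[0,[0,0,8],[0,0,0]],[0,[0,0,8],[0,0,0]],[0,[0,0,8],[0,0,0]],[0,[0,0,3],[0,0,0]],[0,[0,0,0],[0,0,0]]]'
python3 - <<'E'
from h import *
for c in("scene","top"): cv2.imwrite(f"pics/{c}5.png",env.grab_frame(c)[:,:,::-1])
t=cv2.imread("pics/top5.png");s=cv2.imread("pics/scene5.png")
cv2.imwrite("pics/z5.png",np.hstack([cv2.resize(t[130:330,310:510],None,fx=1.9,fy=1.9),cv2.resize(s[180:420,100:340],None,fx=1.583,fy=1.583)]))
E
```

```text
time_s: 14.73
ee_pos: [596.6, -146.0, 171.9]
ee_rot: [-90.1, 0.0, -179.8]
force: [0.6, 5.8, 6.1]
gripper_width: 25.5
time_s: 15.57
ee_pos: [596.6, -213.6, 171.9]
ee_rot: [-90.0, -0.0, -179.8]
force: [0.0, 3.9, 6.5]
gripper_width: 25.9
```

View pics/z5.png

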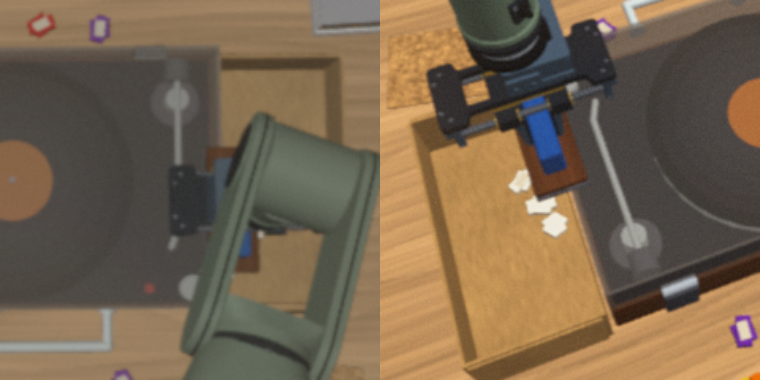

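Three flakes are in the carton and the fourth is hidden under the gripper. I raise the block and look.

```bash
python3 -m handwheel '[[0,[0,-6,0],[0,0,0]],[0,[0,-14,0],[0,0,0]],[0,[0,-20,0],[0,0,0]],[0,[0,-14,0],[0,0,0]],[0,[0,-6,0],[0,0,0]],[0,[20,0,10],[0,-4,0]],[0,[25,0,10],[0,-5,0]],[0,[25,0,10],[0,-5,0]],[0,[25,0,10],[0,-5,0]],[0,[20,0,10],[0,-5,0]]]'
python3 - <<'E'
from h import *
for c in("scene","top"): cv2.imwrite(f"pics/{c}6.png",env.grab_frame(c)[:,:,::-1])
t=cv2.imread("pics/top6.png");s=cv2.imread("pics/scene6.png")
cv2.imwrite("pics/z6.png",np.hstack([cv2.resize(t[130:330,310:510],None,fx=1.9,fy=1.9),cv2.resize(s[180:420,100:340],None,fx=1.583,fy=1.583)]))
E
python3 plan.py 348 -282 231 -102 10
```

```text
time_s: 16.5
ee_pos: [489.3, -281.2, 230.2]
ee_rot: [-90.1, -0.2, -155.5]
force: [-0.0, -0.9, -1.7]
gripper_width: 25.6
[[12.8, 0.0, -5.8], [0.02, -5.39, 0.02]]
[[12.2, -0.0, -7.0], [0.02, -5.39, 0.02]]
[[11.5, -0.0, -8.1], [0.02, -5.39, 0.02]]
[[10.7, -0.0, -9.2], [0.02, -5.39, 0.02]]
[[9.8, -0.0, -10.1], [0.02, -5.39, 0.02]]
[[8.8, -0.0, -11.0], [0.02, -5.39, 0.02]]
[[7.7, -0.0, -11.8], [0.02, -5.39, 0.02]]
[[6.6, -0.0, -12.5], [0.02, -5.39, 0.02]]
[[5.4, -0.0, -13.0], [0.02, -5.39, 0.02]]
[[4.1, -0.0, -13.5], [0.02, -5.39, 0.02]]
```

View pics/z6.png

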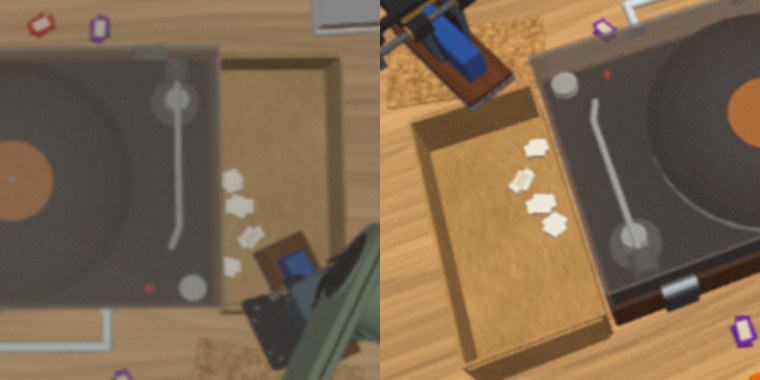

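All four flakes are in the carton, so back to the mat.

```bash
python3 - <<'E'
from h import *
f=lambda x,y:(310+x/1.9,130+y/1.9); g=lambda x,y:(100+(x-380)/1.583,180+y/1.583)
for a,b in (((232,267),(537,147)),((251,237),(522,181)),((239,206),(541,203)),((232,181),(555,224))): print(tri(g(*b),f(*a)).round())
E
python3 -m handwheel '[[0,[12.8,0,-5.8],[0,-5.4,0]],[0,[12.2,0,-7],[0,-5.4,0]],[0,[11.5,0,-8.1],[0,-5.4,0]],[0,[10.7,0,-9.2],[0,-5.4,0]],[0,[9.8,0,-10.1],[0,-5.4,0]],[0,[8.8,0,-11],[0,-5.4,0]],[0,[7.7,0,-11.8],[0,-5.4,0]],[0,[6.6,0,-12.5],[0,-5.4,0]],[0,[5,0,-12],[0,-5.2,0]],[0,[0,0,0],[0,0,0]]]'
python3 plan.py 352 -286 34 -102 10|tail -1
```

```text
[ 530. -234.    9.]
[ 569. -263.    4.]
[ 610. -248.    9.]
[ 644. -239.    8.]
time_s: 17.43
ee_pos: [364.4, -279.6, 230.7]
ee_rot: [-90.2, -0.0, -107.4]
force: [-0.0, -0.4, -1.0]
gripper_width: 26.0
[[0.9, 19.7, -1.1], [0.02, -0.54, -0.0]]
```

Triangulation puts all four flakes on the carton floor. Lowering the block onto the mat.

```bash
python3 -m handwheel '[[0,[0.9,10,-1.1],[0,-0.6,0]],[0,[0.9,20,-1.1],[0,-0.6,0]],[0,[0.9,26,-1.1],[0,-0.6,0]],[0,[0.9,28,-1.1],[0,-0.6,0]],[0,[0.9,28,-1.1],[0,-0.6,0]],[0,[0.9,28,-1.1],[0,-0.6,0]],[0,[0.9,24,-1.1],[0,-0.6,0]],[0,[0.9,18,-1.1],[0,-0.6,0]],[0,[0.9,10,-1.1],[0,-0.6,0]],[0,[0.9,3,-1.1],[0,0,0]]]'
python3 -m handwheel '[[0,[0,1,0],[0,0,0]],[0,[0,1,0],[0,0,0]],[0,[0,1,0],[0,0,0]],[0,[0,0,0],[0,0,0]],[0,[0,0,0],[0,0,0]],[0,[0,0,0],[0,0,0]],[0,[0,0,0],[0,0,0]],[0,[0,0,0],[0,0,0]],[0,[0,0,0],[0,0,0]],[0,[0,0,0],[0,0,0]]]'
```

```text
time_s: 18.27
ee_pos: [353.1, -284.8, 33.6]
ee_rot: [-90.3, 0.1, -102.0]
force: [0.6, 0.2, -1.7]
gripper_width: 25.8
time_s: 19.1
ee_pos: [353.8, -286.0, 33.5]
ee_rot: [-90.0, 0.0, -102.0]
force: [0.7, 1.1, -2.4]
gripper_width: 25.9
```

```bash
python3 -m handwheel '[[0,[0,1,0],[0,0,0]],[0,[0,1,0],[0,0,0]],[0,[0,0.7,0],[0,0,0]],[0,[0,0,0],[0,0,0]],[0,[0,0,0],[0,0,0]],[0,[0,0,0],[0,0,0]],[0,[0,0,0],[0,0,0]],[0,[0,0,0],[0,0,0]],[0,[0,0,0],[0,0,0]],[0,[0,0,0],[0,0,0]]]'
```

```text
time_s: 19.93
ee_pos: [353.8, -285.9, 30.9]
ee_rot: [-90.0, 0.0, -102.0]
force: [-0.9, 0.6, 5.3]
gripper_width: 25.6
```

The block is in contact. I open, then lift.

```bash
python3 -m handwheel '[[0.8,[0,0,0],[0,0,0]],[0.8,[0,0,0],[0,0,0]],[0.8,[0,0,0],[0,0,0]],[0.8,[0,0,0],[0,0,0]],[0.8,[0,0,0],[0,0,0]],[0.8,[0,0,0],[0,0,0]],[0.8,[0,0,0],[0,0,0]],[0.8,[0,0,0],[0,0,0]],[0.8,[0,0,0],[0,0,0]],[0.8,[0,0,0],[0,0,0]]]'
python3 -m handwheel '[[0.8,[0,-8,0],[0,0,0]],[0.8,[0,-16,0],[0,0,0]],[0.8,[0,-22,0],[0,0,0]],[0.8,[0,-24,0],[0,0,0]],[0.8,[0,-26,0],[0,0,0]],[0.8,[0,-26,0],[0,0,0]],[0.8,[0,-26,0],[0,0,0]],[0.8,[0,-24,0],[0,0,0]],[0.8,[0,-20,0],[0,0,0]],[0.8,[0,-8,0],[0,0,0]]]'
python3 plan.py 434 6 215 -90 10
```

```text
time_s: 20.77
ee_pos: [353.8, -286.0, 30.7]
ee_rot: [-90.0, 0.0, -102.0]
force: [1.2, -0.9, -0.2]
gripper_width: 73.1
time_s: 21.6
ee_pos: [354.8, -286.8, 234.2]
ee_rot: [-89.7, -0.2, -102.0]
force: [0.5, 0.1, 1.1]
gripper_width: 72.8
[[-30.3, 1.8, 1.7], [-0.03, -1.2, 0.02]]
[[-30.2, 1.9, 2.3], [-0.03, -1.2, 0.02]]
[[-30.2, 1.9, 2.9], [-0.03, -1.2, 0.02]]
[[-30.1, 1.9, 3.6], [-0.03, -1.2, 0.02]]
[[-30.0, 1.9, 4.2], [-0.03, -1.2, 0.02]]
[[-29.9, 1.9, 4.8], [-0.03, -1.2, 0.02]]
[[-29.8, 1.9, 5.4], [-0.03, -1.2, 0.02]]
[[-29.7, 1.9, 6.1], [-0.03, -1.2, 0.02]]
[[-29.6, 1.9, 6.7], [-0.03, -1.2, 0.02]]
[[-29.4, 1.9, 7.3], [-0.03, -1.2, 0.02]]
```

```bash
python3 -m handwheel '[[0.45,[-25,0,1.7],[0,-1.2,0]],[0.45,[-33,0,2.3],[0,-1.2,0]],[0.45,[-33,0,2.9],[0,-1.2,0]],[0.45,[-33,0,3.6],[0,-1.2,0]],[0.45,[-33,0,4.2],[0,-1.2,0]],[0.45,[-33,0,4.8],[0,-1.2,0]],[0.45,[-33,0,5.4],[0,-1.2,0]],[0.45,[-32,0,6.1],[0,-1.2,0]],[0.45,[-27,0,6.7],[0,-1.2,0]],[0.45,[-15,0,7.3],[0,-1.2,0]]]'
python3 -m handwheel '[[0.45,[0,4,0],[0,0,0]],[0.45,[0,10,0],[0,0,0]],[0.45,[0,14,0],[0,0,0]],[0.45,[0,14,0],[0,0,0]],[0.45,[0,14,0],[0,0,0]],[0.45,[0,10,0],[0,0,0]],[0.45,[0,4,0],[0,0,0]],[0.45,[0,0,0],[0,0,0]],[0.45,[0,0,0],[0,0,0]],[0.45,[0,0,0],[0,0,0]]]'
python3 plan.py 434 6 102 -90 10|tail -1
python3 - <<'E'
from h import *
for c in("scene","top"): cv2.imwrite(f"pics/{c}7.png",env.grab_frame(c)[:,:,::-1])
t=cv2.imread("pics/top7.png");s=cv2.imread("pics/scene7.png")
cv2.imwrite("pics/z7.png",np.hstack([cv2.resize(t[200:400,310:510],None,fx=1.9,fy=1.9),cv2.resize(s[100:300,170:370],None,fx=1.9,fy=1.9)]))
E
```

```text
time_s: 22.43
ee_pos: [433.5, 7.0, 230.4]
ee_rot: [-90.1, 0.1, -89.8]
force: [0.9, -0.5, 0.3]
gripper_width: 41.3
time_s: 23.27
ee_pos: [434.4, 4.1, 161.3]
ee_rot: [-89.9, -0.0, -90.0]
force: [-0.5, 0.2, -0.0]
gripper_width: 41.2
[[-0.2, 5.9, -0.0], [-0.01, -0.0, 0.0]]
```

View pics/z7.png

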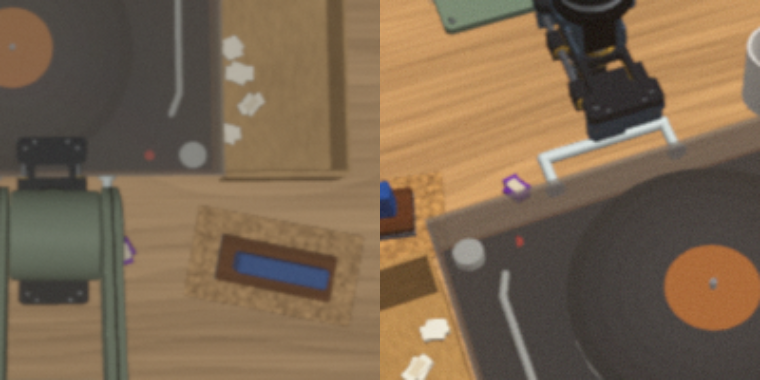

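View pics/scene7.png

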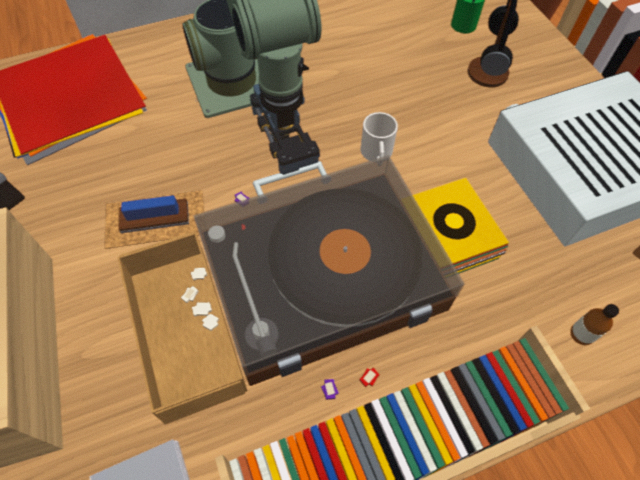

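The block lies flat on the mat, the flakes are in the carton, and the gripper is above the middle of the bar. I lower to z of about 102 and grip.

```bash
python3 -m handwheel '[[0.45,[-0.2,4,0],[0,0,0]],[0.45,[-0.2,8,0],[0,0,0]],[0.45,[-0.2,10,0],[0,0,0]],[0.45,[-0.2,10,0],[0,0,0]],[0.45,[-0.2,10,0],[0,0,0]],[0.45,[-0.2,9,0],[0,0,0]],[0.45,[-0.2,6,0],[0,0,0]],[0.45,[0,2,0],[0,0,0]],[0.45,[0,0,0],[0,0,0]],[0.45,[0,0,0],[0,0,0]]]' 30
python3 -m handwheel '[[0,[0,0,0],[0,0,0]],[0,[0,0,0],[0,0,0]],[0,[0,0,0],[0,0,0]],[0,[0,0,0],[0,0,0]],[0,[0,0,0],[0,0,0]],[0,[0,0,0],[0,0,0]],[0,[0,0,0],[0,0,0]],[0,[0,0,0],[0,0,0]],[0,[0,0,0],[0,0,0]],[0,[0,0,0],[0,0,0]]]' 30
```

```text
time_s: 24.2
ee_pos: [434.3, 5.8, 101.9]
ee_rot: [-90.0, 0.0, -90.0]
force: [0.4, 0.3, -0.2]
gripper_width: 41.2
time_s: 25.03
ee_pos: [433.2, 5.8, 101.9]
ee_rot: [-90.1, 0.0, -90.0]
force: [-3.7, -0.6, 6.0]
gripper_width: 13.6
```

The grip reads 13.6 mm and the bar is at x=433, so the hinge is at x=795 and z=92. I lift on the arc with the tool turning along. A 1° row is a shift of -6.3 mm in y and 0.23 mm in z with a turn of -1° about tool x.

```bash
python3 -m handwheel '[[0,[0,-3.2,0.1],[-0.5,0,0]],[0,[0,-3.2,0.1],[-0.5,0,0]],[0,[0,-6.3,0.23],[-1,0,0]],[0,[0,-6.3,0.23],[-1,0,0]],[0,[0,-6.3,0.23],[-1,0,0]],[0,[0,-6.3,0.23],[-1,0,0]],[0,[0,-6.3,0.23],[-1,0,0]],[0,[0,-6.3,0.23],[-1,0,0]],[0,[0,-6.3,0.23],[-1,0,0]],[0,[0,-6.3,0.23],[-1,0,0]]]' 40
python3 - <<'E'
from h import *
s=env.state();p=s["ee_pos"];r=R.from_euler("xyz",s["ee_rot"],degrees=True)
g=p-19*r.apply([0,1,0]); print(p,g,s["torque"],"ang",np.degrees(np.arctan2(g[2]-92,795-g[0])-np.arctan2(30,362)),"rad",np.hypot(g[2]-92,795-g[0]))
E
```

```text
time_s: 25.87
ee_pos: [439.0, 5.7, 158.0]
ee_rot: [-99.2, -0.0, -90.0]
force: [-3.8, -1.4, -3.7]
gripper_width: 13.1
[439.04433225   5.67583084 157.95342901] [442.09499173   5.67740005 176.70692133] [-0.19995934  0.41709003 -0.19365446] ang 8.759781963385446 rad 362.92865329938655
```

```bash
python3 -m handwheel '[[0,[0,-6.3,0.23],[-1,0,0]],[0,[0,-6.3,0.23],[-1,0,0]],[0,[0,-6.3,0.23],[-1,0,0]],[0,[0,-6.3,0.23],[-1,0,0]],[0,[0,-6.3,0.23],[-1,0,0]],[0,[0,-6.3,0.23],[-1,0,0]],[0,[0,-6.3,0.23],[-1,0,0]],[0,[0,-6.3,0.23],[-1,0,0]],[0,[0,-6.3,0.23],[-1,0,0]],[0,[0,-6.3,0.23],[-1,0,0]]]' 40
cat > ang.py <<'E'
from h import *
s=env.state();p=s["ee_pos"];r=R.from_euler("xyz",s["ee_rot"],degrees=True)
g=p-19*r.apply([0,1,0]); print(s["qpos"].round(1),s["force"],g,s["torque"],"ang",np.degrees(np.arctan2(g[2]-92,795-g[0])-np.arctan2(30,362)),"rad",np.hypot(g[2]-92,795-g[0]))
E
python3 ang.py
```

```text
time_s: 26.7
ee_pos: [455.9, 5.5, 218.9]
ee_rot: [-109.3, -0.0, -90.0]
force: [-4.8, -0.3, -2.2]
gripper_width: 13.0
[-0.6 18.1 92.  -0.2 89.1 -0.5] [-4.75149251 -0.28812762 -2.16317794] [462.17802247   5.55694621 236.81158606] [-0.20359721  0.48789128 -0.18109085] ang 18.776522249140452 rad 362.9612433575719
```

```bash
python3 -m handwheel '[[0,[0,-6.3,0.23],[-1,0,0]],[0,[0,-6.3,0.23],[-1,0,0]],[0,[0,-6.3,0.23],[-1,0,0]],[0,[0,-6.3,0.23],[-1,0,0]],[0,[0,-6.3,0.23],[-1,0,0]],[0,[0,-6.3,0.23],[-1,0,0]],[0,[0,-6.3,0.23],[-1,0,0]],[0,[0,-6.3,0.23],[-1,0,0]],[0,[0,-6.3,0.23],[-1,0,0]],[0,[0,-6.3,0.23],[-1,0,0]]]' 40
python3 ang.py
```

```text
time_s: 27.53
ee_pos: [483.3, 5.4, 276.1]
ee_rot: [-119.3, -0.0, -90.0]
force: [-4.9, -0.8, -0.6]
gripper_width: 13.1
[ -0.5  24.4  77.5  -0.3 107.4  -0.5] [-4.91358963 -0.759396   -0.55734652] [492.57040078   5.37668874 292.71529203] [-0.21567499  0.50325588 -0.01247294] ang 28.833835002550334 rad 362.97422902669723
```

```bash
python3 -m handwheel '[[0,[0,-6.3,0.23],[-1,0,0]],[0,[0,-6.3,0.23],[-1,0,0]],[0,[0,-6.3,0.23],[-1,0,0]],[0,[0,-6.3,0.23],[-1,0,0]],[0,[0,-6.3,0.23],[-1,0,0]],[0,[0,-3.2,0.1],[-0.5,0,0]],[0,[0,-1.3,0],[-0.2,0,0]],[0,[0,0,0],[0,0,0]],[0,[0,0,0],[0,0,0]],[0,[0,0,0],[0,0,0]]]' 40
python3 ang.py
python3 - <<'E'
from h import *
for c in("scene","top"): cv2.imwrite(f"pics/{c}8.png",env.grab_frame(c)[:,:,::-1])
E
```

```text
time_s: 28.37
ee_pos: [503.2, 5.2, 306.3]
ee_rot: [-124.9, -0.1, -90.0]
force: [-6.0, -1.6, 0.5]
gripper_width: 12.9
[ -0.5  28.7  68.5  -0.4 117.6  -0.5] [-6.04698708 -1.59810987  0.51643258] [514.07827041   5.25755318 321.90369196] [-0.31619993  0.54437159 -0.01590703] ang 34.559126999415646 rad 363.0051318245182
```

View pics/scene8.png

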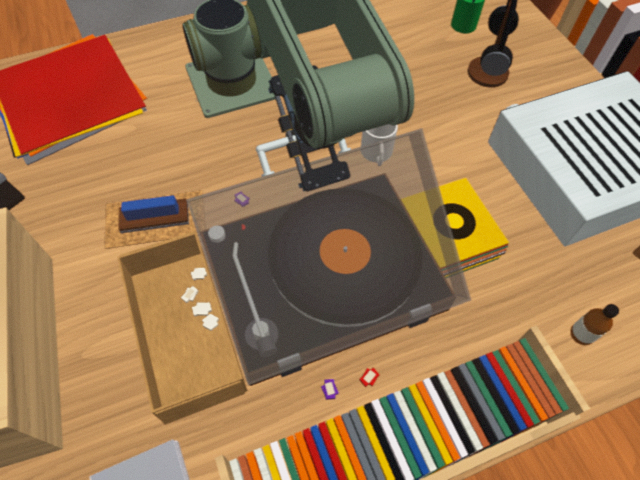

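View pics/top8.png

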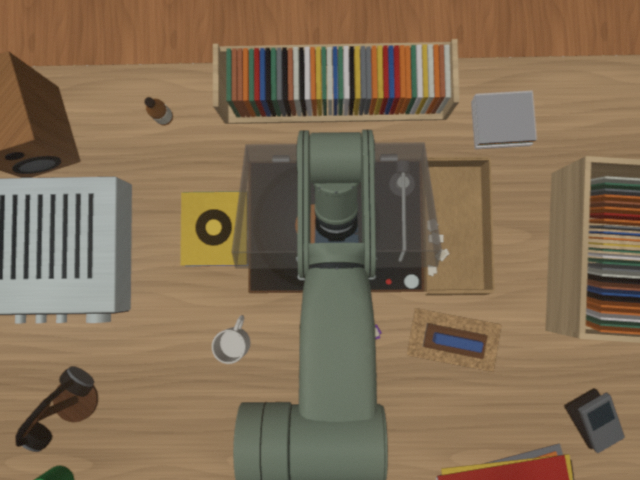

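The cover is up and held at about 34.6°. The mug, singles and carton look unmoved. I do one settle call and an independent angle check, then hand in.

```bash
python3 -m handwheel '[[0,[0,0,0],[0,0,0]],[0,[0,0,0],[0,0,0]],[0,[0,0,0],[0,0,0]],[0,[0,0,0],[0,0,0]],[0,[0,0,0],[0,0,0]],[0,[0,0,0],[0,0,0]],[0,[0,0,0],[0,0,0]],[0,[0,0,0],[0,0,0]],[0,[0,0,0],[0,0,0]],[0,[0,0,0],[0,0,0]]]' 40
python3 ang.py
python3 - <<'E'
from h import *
for a in(30,35,40):
    t=np.radians(a);x=795-317*np.cos(t)+53*np.sin(t);z=92+317*np.sin(t)+53*np.cos(t)
    print(a,[(c,proj(c,(x,y,z)).round()) for c in("scene","top") for y in(-205,213)])
E
```

```text
time_s: 29.3
ee_pos: [503.2, 5.2, 306.3]
ee_rot: [-124.9, -0.1, -90.0]
force: [-4.9, -1.2, 1.0]
gripper_width: 13.4
[ -0.5  28.7  68.5  -0.4 117.6  -0.5] [-4.92300378 -1.19611764  0.98985166] [514.09183579   5.24852364 321.8827446 ] [-0.31740935  0.51444723  0.02828531] ang 34.55792431416478 rad 362.9813672718132
30 [('scene', array([185., 197.])), ('scene', array([414., 127.])), ('top', array([441., 259.])), ('top', array([234., 262.]))]
35 [('scene', array([185., 199.])), ('scene', array([421., 126.])), ('top', array([442., 249.])), ('top', array([232., 252.]))]
40 [('scene', array([186., 202.])), ('scene', array([428., 127.])), ('top', array([444., 238.])), ('top', array([231., 241.]))]
```

```bash
python3 -c "
from workcell import env; print(env.job_done())"
```

```text
the job is handed in; nothing more can be done
None
```

The job is done and handed in at about 29 s of the 72 s allowed; no verdict was reported. The cover is held open at about 35° by its pull bar.

- **Flakes:** One sweep with the felt block pushed all four off the cover. Measured from both cameras, they lie on the carton floor at heights of about 4 to 9 mm. The fingers stayed well above them during the sweep.
- **Block:** It is back on its cork mat, felt down and released, with its centre roughly 5 mm from the mat's centre. My first grasp missed because the fingers had not finished closing before I lifted. The pictures showed the block had not moved, and the second grasp held.
- **Cover:** I lifted it slowly along its hinge arc, at about 12° per second, and it stayed steady through the last settling check. The arm's position gives 34.6°, with the distance from bar to hinge constant to within 0.1 mm. The cover's far front corner in the scene camera agrees with 35°. I could not read the cover's front edge clearly enough in the top camera to confirm it there.
- **Mug, singles and carton:** They look unmoved in the last pictures, judged by eye and not measured.

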